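# Load the specimen tray into the drying chamber

### The arm

A 6-joint arm with a two-finger parallel gripper is mounted at the origin on the work surface. World frame = base frame: x ahead of the robot, y to its left, z up, the work surface at z = 0. Lengths are in m, angles in rad, forces in N, time in s.
With the tool pointing down it reaches from about 0.25 to 0.775 m from the base axis. Payload 4 kg.
Tool frame: the origin (TCP) lies midway between the tips of the shut fingers; the grasp point (between the pads) lies 19 mm behind it; z points along the fingers, y is the line along which they close (so a half turn about z gives the same grasp; the last joint's range is limited). The gripper opens to 94 mm and grips with 3 to 60 N. Pads are 16 mm wide; open, the fingers measure 119 mm over their backs; the gripper's body (75 mm by 177 mm) begins 78 mm behind the grasp point.
Start: joints at [1.034, 0.087, 1.371, -0, 1.684, -0.103], TCP at [0.231, 0.499, 0.184] pointing down, gripper open.
Joint ranges: [-3.1, 3.1], [-0.76, 2.03], [0.27, 2.55], [-1.08, 4.22], [0.17, 2.65], [-2.57, 2.57]. Speed limits (rad/s): [2.79, 2.79, 3.14, 3.14, 3.14, 3.14].

### API

Orientations are given as [roll, pitch, yaw] about the fixed x, y, z axes, in that order (R = Rz(yaw) Ry(pitch) Rx(roll)).
In Python, from bench import robot gives the robot as it stands.
- The arm moves only by the tool servo_tool, never from a script. Its argument "moves" is a list of rows, each a list of 5 numbers: the shift along the tool's x, y, z in units of 25 mm (1.0 is 25 mm), then the turn about the tool's z in units of 6 degrees (1.0 is 6 degrees), then the closure, from 0 (fully open) to 1 (shut). In form: [[dx, dy, dz, yaw, gripper], ...]. A call has 1 to 10 rows; each row is the pose to reach, as a shift and turn from the pose commanded when the call began, along the tool's axes at that moment; what a row does not reach only later rows make up. A row lasts 1/12 s, in which the tool goes at most 41.7 mm and 7.16 degrees, less where a joint would pass 70% of its speed; a pose out of reach is approached as far as the arm can. A call with a gripper value outside its range is refused whole. The fingers move at their own pace and stop on an object; the grip force is fixed at half the most. Time passes only in rows, so rows that repeat a pose let the fingers close. It gives the time, the measured TCP pose, the force, the opening and the grip force at its end, in the units of the state.
- robot.get_obs(): the state, without advancing time (a new reading comes with each control period).
- robot.snapshot(name): name is "scene" or "side" or "wrist"; returns a dict with "image" (480x640x3 uint8, blue, green, red), "fx", "fy", "cx", "cy" (pixels), "eye" and "orientation" of the camera in the world; the wrist camera has in their place "T_tool_cam" (4x4, takes a point from camera to tool coordinates, whose origin is the TCP and whose axes are the flange's). Camera axes: x right, y down, z forward; pixel columns grow to the right and rows downward; lengths in m; the calibration is good to about 2 mm. A picture is of the moment at which its call begins: read the wrist's pose just before it. There is no depth.
- robot.close_job(): hands the job in; it is judged then, once.
The state is a dict: "time": time; "joint_positions": joint angles; "qvel": joint speeds; "joint_torque": joint torques, N m; "tool_pos": TCP position; "ee_rot": TCP orientation; "wrist_force": force on the tool from outside, world axes, zero at the start; "wrist_torque": the same for the moment, N m; "width": finger opening in m; "finger_force": force on a finger pad.
Only numpy, scipy, OpenCV 4.12 (cv2) and the standard library are available. Lean on these libraries where they do the work, as an engineer would, in place of code of your own. Each camera call takes 0.05 s, during which the arm holds its last target. There are 200 camera calls.

### The job

Take the tray that carries the four specimen tins, set it on the loading shelf of the low white drying chamber and slide it fully home against the back stop, then swing the chamber door shut. The tins must stay upright in the tray; leave the empty tray and everything else on the bench where they are.

Things in the scene. Friction and masses are not known exactly. Their poses are not given: they have to be found in the camera images.
- dock: Low white benchtop drying chamber, fixed to the bench, 160 mm wide. Origin: on the bench top under the middle of the chamber mouth; x points into the chamber, y to the left when looking in, z up. Loading shelf from x=-175 mm to the mouth (x=0). Roof top 85 mm above the bench with a clear window; behind it a housing 112 high reaches to x=300.
- shelf_spot (a point): Centre of the loading shelf's top (25 mm above the bench), 88 mm in front of the mouth: the tray's origin lies here when it stands just outside the mouth. Axes as the chamber's. The shelf (156 wide) is flanked by rails 8 mm high, inner faces at y=-64 and +64; the chamber walls continue them in line and the chamber floor is level with the shelf.
- home_spot (a point): Point on the chamber floor, 77 mm inside the mouth, where the tray's origin lies when pushed home against the rigid back stop (stop at chamber x=157); the tray's near wall then stands 3 out of the mouth. Axes as the chamber's. The mouth is 128 wide; its ceiling is 54 above the floor.
- door (a joint): Angle of the chamber's small white door, rad: 0 shut (across the mouth), growing as it opens, at most 2.1. It starts wide open. Vertical hinge left of the mouth; it swings over the shelf, clear above the rails, and stays where left (friction about 0.04 N m; no spring or latch).
- door_hinge (a point): Point on the door's hinge line, 60 mm above the bench, 14 mm in front of the mouth, 78 left of its middle. The door: a panel 156 mm long, 8 thick (hinge line in its middle plane), from 36 to 84 above the bench. Axes turn with the door: -y runs along the panel to the free edge, -x is the outward normal of the outer face.
- door_edge (a point): Middle of the door's free edge, 156 mm from the hinge line, mid height. A small blue upright pull (10 wide along the door, 8 proud, 30 high) sits on the outer face, centred 14 mm from this edge; the rest of the outer face is flat. Axes as door_hinge.
- tray: The loaded aluminium tray, in mm: 160 (x) by 120 (y), floor 3 thick, walls 20 high and 3 thick all round, and in the middle an upright grip fin 30 (x) by 12 (y) reaching 46 mm above the tray's underside. It carries four tins. Origin: centre of its underside. Same both ways round (half a turn). 0.25 to 0.5 kg without the tins; it starts on the bench, level.
- spare_tray: An empty tray, same shape and size as the loaded one, lying beside it; not needed, leave alone. Origin: centre of its underside.
- dish: Bystander: small white dish, 40 mm across, 20 high. Origin: centre of underside.
- spatula: Bystander: spatula, 180 long, black handle. Origin: middle of underside.
- jar: Bystander: amber jar with white cap, 60 across, 80 high. Origin: centre of underside.
- spool: Bystander: black spool, 70 across, 50 high. Origin: centre of underside.
- beaker: Bystander: glass beaker, 70 across, 90 high. Origin: centre of underside.
- counter_box: Bystander: grey box 120 by 50 by 25. Origin: centre of underside.
- wafer: Bystander: black rubber specimen plate 70 by 70 by 18. Origin: centre of underside.
- tin0: Lidded steel specimen tin, 34 across, 26 high, 50 g, standing loose on the tray floor near tray x=+55, y=+33 mm. Origin: centre of underside.
- tin1: Lidded steel specimen tin, 34 across, 26 high, 50 g, standing loose on the tray floor near tray x=+55, y=-33 mm. Origin: centre of underside.
- tin2: Lidded steel specimen tin, 34 across, 26 high, 50 g, standing loose on the tray floor near tray x=-55, y=+33 mm. Origin: centre of underside.
- tin3: Lidded steel specimen tin, 34 across, 26 high, 50 g, standing loose on the tray floor near tray x=-55, y=-33 mm. Origin: centre of underside.
Not all that is in view belongs to the job. Leave any blue or pink look-alike of the tray alone.

How it is judged:
On the way:
1. the loaded tray is slid fully home in the chamber while the door is still open (x of tray in the frame of dock above 0.07 m and y of tray in the frame of dock between -0.008 and 0.008 m and z of tray in the frame of dock between 0.021 and 0.03 m and angle between the x axis of tray and the x axis of dock, either way round below 0.08 rad and value of joint door above 0.3 rad), for 0.2 s.
At the end, for the whole second after the job is handed in: The loaded tray stands level on the chamber floor, square to it (0.08 rad), pushed to within 7 mm of its place at the back stop, at rest; all four tins stand upright (within 0.2 rad) on the tray's floor; the door is shut (within 0.06 rad) (x of tray in the frame of dock above 0.07 m and y of tray in the frame of dock between -0.008 and 0.008 m and z of tray in the frame of dock between 0.021 and 0.03 m and angle between the x axis of tray and the x axis of dock, either way round below 0.08 rad and value of joint door below 0.06 rad and linear speed of tray below 0.02 m/s and angle between each of tin0, tin1, tin2, tin3's own z axis and vertical below 0.2 rad and z of tin0 in the frame of tray between -0.002 and 0.01 m and horizontal distance between each of tin0, tin1, tin2, tin3 and tray below 0.08 m and z of tin1 in the frame of tray between -0.002 and 0.01 m and z of tin2 in the frame of tray between -0.002 and 0.01 m and z of tin3 in the frame of tray between -0.002 and 0.01 m); the robot touches nothing.
It fails at once if a tin is tipped by more than 0.6 rad (angle between any of tin0, tin1, tin2, tin3's own z axis and vertical above 0.6 rad).
It fails at once if a bystander or the empty tray is moved by more than 25 mm (distance of any of dish, spatula, jar, spool, beaker, counter_box, wafer, spare_tray from where it was at the start of the episode above 0.025 m).
It also fails if it takes over 69 s, if anything falls off the work surface, if the arm or the gripper's body presses on something with over 40 N, if the wrist force passes 120 N, or if a joint passes its speed limit or range.

## Working session

There is one attempt and no reset: what is moved stays moved. The work goes in short steps, Python scripts to look and compute and a tool call to move; the robot and the scene stay as the last step left them, time stands still between calls to the robot, and variables do not carry over. Pictures are saved under pics/ and viewed, at most 10 in all, crops included, and the job is handed in when it is done.

Besides the shell and the picture viewer there is one more tool, called after "Request:" as name(argument=value, ...) on one line, values as JSON. servo_tool: Moves the arm, as the interface text tells. Its arguments: {"type":"object","properties":{"moves":{"type":"array"}},"required":["moves"]}

```bash
mkdir -p pics; cat > h.py <<'E'
import cv2,numpy as np,json
from scipy.spatial.transform import Rotation as R
from bench import robot
def rot(o):
    o=np.array(o,float)
    return o if o.shape==(3,3) else (R.from_euler('xyz',o).as_matrix() if o.size==3 else R.from_quat(o).as_matrix())
def snap(n,f=None):
    o=robot.get_obs(); s=robot.snapshot(n)
    if n=='wrist':
        T=np.eye(4);T[:3,:3]=rot(o['ee_rot']);T[:3,3]=o['tool_pos'];C=T@np.array(s['T_tool_cam'])
        s['E'],s['R']=C[:3,3],C[:3,:3]
    else: s['E'],s['R']=np.array(s['eye']),rot(s['orientation'])
    if f: cv2.imwrite('pics/'+f+'.png',s['image'])
    return s
def ray(s,u,v,z):
    d=s['R']@np.array([(u-s['cx'])/s['fx'],(v-s['cy'])/s['fy'],1.])
    return s['E']+d*(z-s['E'][2])/d[2]
def proj(s,p):
    c=s['R'].T@(np.array(p)-s['E']);return c[0]/c[2]*s['fx']+s['cx'],c[1]/c[2]*s['fy']+s['cy']
E
python3 - <<'E'
from h import *
o=robot.get_obs();print({k:np.round(v,3).tolist() for k,v in o.items()})
for n in('scene','side','wrist'):
    s=snap(n,n+'0');print(n,s['E'],s['fx'],s['cx'],s['cy'],s.get('orientation'));print(s['R'].round(3))
E
```

```text
{'time': 0.0, 'joint_positions': [1.034, 0.088, 1.372, 0.0, 1.684, -0.103], 'qvel': [-0.0, 0.001, 0.001, 0.0, 0.001, 0.001], 'joint_torque': [0.0, -34.018, -30.243, 0.072, 0.033, -0.0], 'tool_pos': [0.231, 0.499, 0.183], 'ee_rot': [-3.139, -0.0, 2.708], 'wrist_force': [0.608, 0.535, 1.241], 'wrist_torque': [0.007, 0.039, -0.004], 'finger_force': 0.0, 'width': 0.094}
scene [1.06148651 0.90282625 0.76477368] 500.75975433976305 317.53151403821715 242.35782723732993 [-2.13088036  0.00388681  2.56332194]
[[-0.837  0.293 -0.461]
 [ 0.547  0.443 -0.711]
 [-0.004 -0.847 -0.531]]
side [ 0.43835957 -0.86773055  0.93559439] 503.5500260371599 323.13160214566847 235.89028677548697 [-2.36028797 -0.00756555 -0.06204167]
[[ 0.998 -0.039  0.049]
 [-0.062 -0.709  0.703]
 [ 0.008 -0.704 -0.71 ]]
wrist [0.16568536 0.52921975 0.38351542] 367.47158001892916 325.62224700965993 238.562524574626 None
[[ 0.42   0.88   0.221]
 [ 0.907 -0.407 -0.105]
 [-0.003  0.245 -0.969]]
```

View pics/scene0.png

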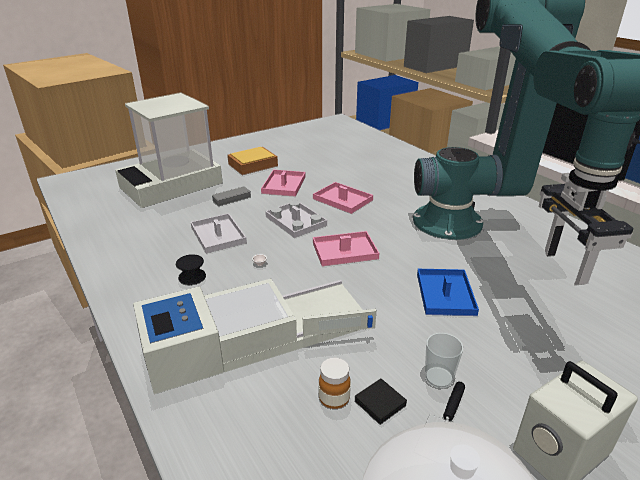

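View pics/side0.png

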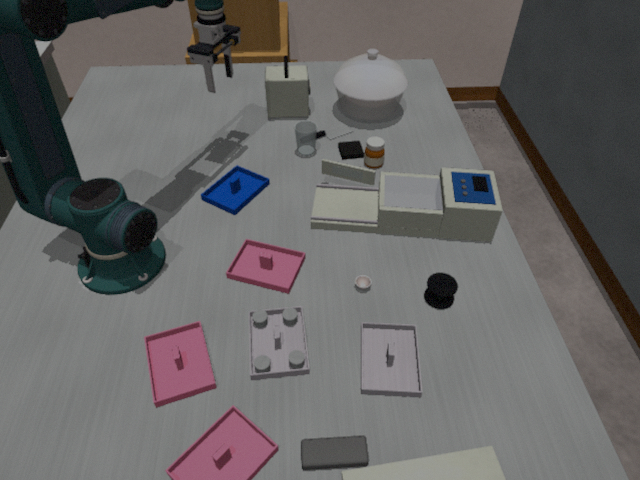

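The side view shows the candidates: the grey tray with four tins at about (278,342), the empty grey tray at (390,360), pink trays at (266,264), (180,362) and (224,450), and a blue tray at (236,188). Only (278,342) carries the tins and isn't coloured. The chamber mouth is at about (379,205), with its door open at (348,173). I'll confirm this in enlarged crops.

```bash
python3 - <<'E'
import cv2
a=cv2.imread('pics/side0.png');b=cv2.imread('pics/scene0.png')
t=cv2.resize(a[300:388,235:323],(440,440),interpolation=cv2.INTER_CUBIC)   # x5
d=cv2.resize(a[150:250,300:460],(800,500),interpolation=cv2.INTER_CUBIC)
cv2.imwrite('pics/ct.png',t);cv2.imwrite('pics/cd.png',d)
cv2.imwrite('pics/cs.png',cv2.resize(b[270:370,220:380],(800,500),interpolation=cv2.INTER_CUBIC))
E
```

```text
(no output)
```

View pics/ct.png

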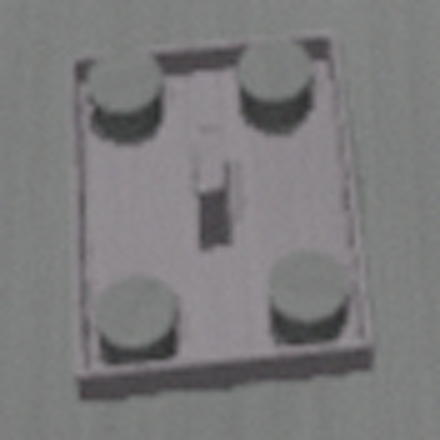

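View pics/cd.png

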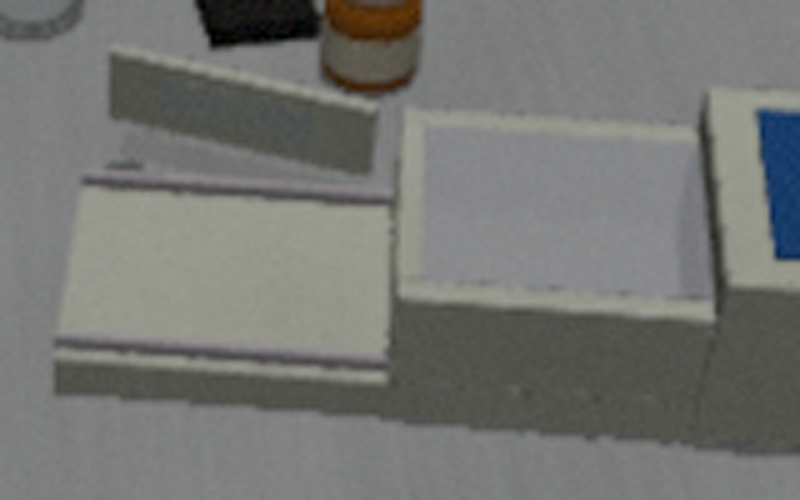

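View pics/cs.png

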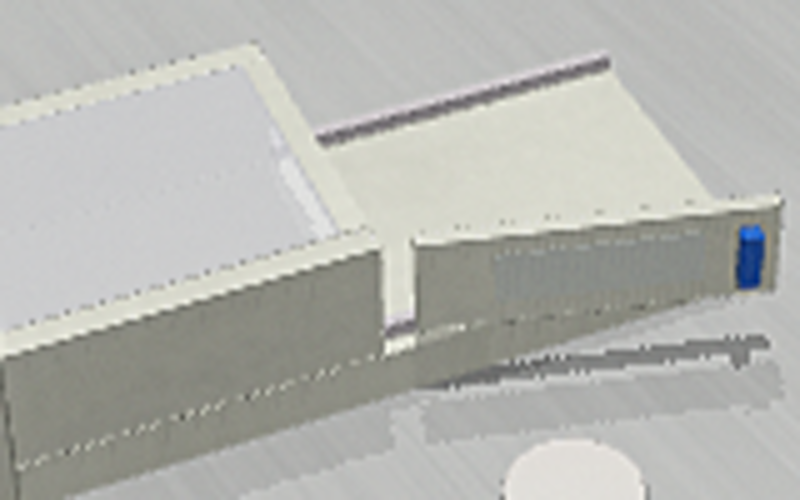

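The tin tray is confirmed: rim corners at crop (77,62), (332,40), (373,350), (80,378). The chamber's roof corners at the mouth are at crop (402,108) and (397,298) in the side view, and (378,240) and (255,45) in the scene view.

```bash
python3 - <<'E'
from h import *
s=snap('side');c=snap('scene')
P=lambda l,z,ox,oy,s:np.array([ray(s,ox+u/5-.4,oy+v/5-.4,z) for u,v in l])
t=P([(77,62),(332,40),(373,350),(80,378)],.02,235,300,s);print('tray',t.round(4).tolist())
print('sides',[np.linalg.norm(t[i]-t[(i+1)%4]).round(4) for i in range(4)],'c',t.mean(0).round(4))
e=(t[0]+t[1]-t[2]-t[3])/2;f=(t[1]+t[2]-t[0]-t[3])/2
print('yaw long',np.degrees(np.arctan2(e[1],e[0])),'short+90',np.degrees(np.arctan2(f[1],f[0]))+90)
print('fin top',P([(211,190),(211,160)],.046,235,300,s).round(4).tolist())
tin=P([(127,83),(275,72),(137,312),(308,286)],.029,235,300,s);print('tins',tin.round(4).tolist(),tin.mean(0))
r=P([(402,108),(397,298),(715,318),(705,128)],.085,300,150,s);print('roof',r.round(4).tolist(),[np.linalg.norm(r[i]-r[(i+1)%4]).round(4) for i in range(4)])
m=P([(378,240),(255,45)],.085,220,270,c);print('scene mouth L,R',m.round(4).tolist(),np.linalg.norm(m[0]-m[1]))
print('shelf R edge z.025',P([(55,355),(388,380)],.025,300,150,s).round(4).tolist())
print('shelf scene R rail far end .033',P([(608,58)],.033,220,270,c).round(4).tolist())
print('scene rail R inner? ',P([(320,143),(608,66)],.033,220,270,c).round(4).tolist())
print('door side top z.084: free,hinge',P([(112,48),(378,103)],.084,300,150,s).round(4).tolist(),'scene',P([(780,200),(415,243)],.084,220,270,c).round(4).tolist())
print('dish side',ray(s,363,280,.02))
E
```

```text
tray [[0.3244, -0.1909, 0.02], [0.438, -0.1852, 0.02], [0.4497, -0.3412, 0.02], [0.3318, -0.3469, 0.02]]
sides [np.float64(0.1137), np.float64(0.1564), np.float64(0.1181), np.float64(0.1562)] c [ 0.386 -0.266  0.02 ]
yaw long 93.51635373710958 short+90 92.82456232310045
fin top [[0.3856, -0.2784, 0.046], [0.3855, -0.2636, 0.046]]
tins [[0.3478, -0.21, 0.029], [0.4124, -0.2078, 0.029], [0.3547, -0.3236, 0.029], [0.4243, -0.3156, 0.029]] [ 0.38480383 -0.26427003  0.029     ]
roof [[0.6676, 0.2138, 0.085], [0.6432, 0.0606, 0.085], [0.7999, 0.0373, 0.085], [0.8293, 0.1878, 0.085]] [np.float64(0.1551), np.float64(0.1584), np.float64(0.1533), np.float64(0.1638)]
scene mouth L,R [[0.6692, 0.2127, 0.085], [0.6464, 0.0652, 0.085]] 0.14929812284382551
shelf R edge z.025 [[0.4719, 0.0915, 0.025], [0.6441, 0.0633, 0.025]]
shelf scene R rail far end .033 [[0.4755, 0.1058, 0.033]]
scene rail R inner?  [[0.6264, 0.0859, 0.033], [0.4793, 0.1111, 0.033]]
door side top z.084: free,hinge [[0.5128, 0.2776, 0.084], [0.6553, 0.2201, 0.084]] scene [[0.514, 0.283, 0.084], [0.6568, 0.2217, 0.084]]
dish side [ 0.5863784  -0.11309999  0.02      ]
```

Request:
servo_tool(moves=[[-18.45,-25.2,0,10.3,0.5],[-18.45,-25.2,0,10.3,0.5],[-18.45,-25.2,0,10.3,0.5],[-18.45,-25.2,0,10.3,0.5],[-18.45,-25.2,0,10.3,0.5],[-18.45,-25.2,0,10.3,0.5],[-18.45,-25.2,0,10.3,0.5],[-18.45,-25.2,0,10.3,0.5],[-18.45,-25.2,0,10.3,0.5],[-18.45,-25.2,0,10.3,0.5]])

```text
time: 1.08
tool_pos: [0.313, 0.0888, 0.1839]
ee_rot: [3.14, -0.0, 1.627]
wrist_force: [0.5, -0.1, -0.1]
width: 0.0468
finger_force: 0.0
```

```bash
cat >> h.py <<'E'
def to(x,y,z,psi):
    o=robot.get_obs();p=o['tool_pos'];q=o['ee_rot'];c,s=np.cos(q[2]),np.sin(q[2])
    d=np.array([x,y,z])-p
    u=np.array([c*d[0]+s*d[1],s*d[0]-c*d[1],-d[2]])/.025
    print('t',round(o['time'],2),'at',np.round(p,4),'psi',round(np.degrees(q[2]),2),'F',np.round(o['wrist_force'],1),'w',round(o['width'],4),'ff',round(o['finger_force'],1))
    dy=(np.degrees(q[2])-psi+180)%360-180
    print('units',u.round(2),'yaw',round(dy/6,2))
E
python3 -c "
from h import *
to(.386,-.266,.184,93.2)"
```

```text
t 1.08 at [0.313  0.0888 0.1839] psi 93.24 F [ 0.5 -0.1 -0.1] w 0.0468 ff 0.0
units [-14.34   2.11  -0.  ] yaw 0.01
```

Request:
servo_tool(moves=[[-14.34,2.11,0,0,0.5],[-14.34,2.11,0,0,0.5],[-14.34,2.11,0,0,0.5],[-14.34,2.11,0,0,0.5],[-14.34,2.11,0,0,0.5],[-14.34,2.11,0,0,0.5],[-14.34,2.11,0,0,0.5],[-14.34,2.11,0,0,0.5],[-14.34,2.11,0,0,0.5],[-14.34,2.11,0,0,0.5]])

```text
time: 1.92
tool_pos: [0.3867, -0.2689, 0.1824]
ee_rot: [-3.14, 0.001, 1.624]
wrist_force: [0.1, 1.4, 0.3]
width: 0.047
finger_force: 0.0
```

```bash
python3 -c "
from h import *
to(.386,-.266,.184,93.2)
s=snap('wrist','w1')
for p in [(.386,-.266,.046),(.386,-.346,.02),(.386,-.186,.02),(.446,-.266,.02),(.326,-.266,.02)]: print(p,np.round(proj(s,p),1))"
```

```text
t 1.92 at [ 0.3867 -0.2689  0.1824] psi 93.03 F [0.1 1.4 0.3] w 0.047 ff 0.0
units [ 0.12 -0.02 -0.07] yaw -0.03
(0.386, -0.266, 0.046) [326.5 220.8]
(0.386, -0.346, 0.02) [322.4 290. ]
(0.386, -0.186, 0.02) [331.  132.9]
(0.446, -0.266, 0.02) [386.  218.8]
(0.326, -0.266, 0.02) [266.7 212.5]
```

View pics/w1.png

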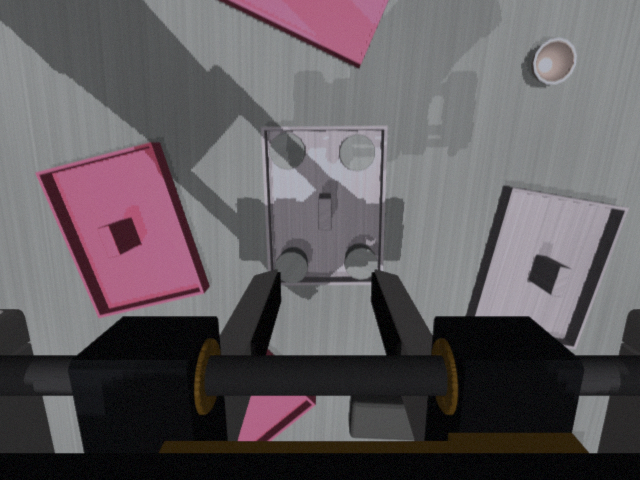

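The wrist view shows the tray rim corners at (265,128), (387,127), (383,283) and (270,283), with the fin top around (325,205). The four tins are upright.

```bash
python3 -c "
from h import *
s=snap('wrist')
t=np.array([ray(s,u,v,.02) for u,v in [(265,128),(387,127),(383,283),(270,283)]]);print(t.round(4),t.mean(0))
e=(t[0]+t[1]-t[2]-t[3])/2;f=(t[1]+t[2]-t[0]-t[3])/2
print(e,f,np.degrees(np.arctan2(e[1],e[0])),np.degrees(np.arctan2(f[1],f[0]))+90)
g=s['image'][180:240,300:350];cv2.imwrite('pics/w1c.png',cv2.resize(g,None,fx=10,fy=10,interpolation=cv2.INTER_CUBIC))
gg=cv2.cvtColor(g,cv2.COLOR_BGR2GRAY)
for r in (16,22,28,34,40): print(180+r,gg[r,14:36])
print(gg[8:56,25])
to(.386,-.266,.1,93.2)
"
```

```text
[[ 0.3228 -0.1819  0.02  ]
 [ 0.4383 -0.1747  0.02  ]
 [ 0.4491 -0.3316  0.02  ]
 [ 0.3303 -0.3382  0.02  ]] [ 0.38513732 -0.256589    0.02      ]
[-0.00913411  0.15656911  0.        ] [0.11709862 0.00689459 0.        ] 93.33880391111424 93.36959929917401
196 [113 111 109 111 109  95  79  71  64  59  62  63  61  62  58  61  68  85
  88  90  93  85]
202 [112 110 106 105  90  81  75  72  78  76  74  75  76  76  78  80  75  71
  87  89  89  87]
208 [113 111 112 104  93 101 106 108 108 109 108 109 110 113 108 110 101  69
  83  90  91  86]
214 [116 112 112 105  81 100 109 110 108 108 107 107 105 106 107 105 101  77
  84  89  88 106]
220 [115 111 110 110  96  99 107 106 106 111 114 112 112 113 109 109 102  81
  91 106 111 109]
[ 93  91  88  89  89  89  89  83  63  45  42  47  44  47  75 103 110 107
 109 109 109 111 111 110 111 108 107 105 106 110 109 111 112 109 114 108
 107 102 106 109 106 104 109 112 110  96 108 109]
t 2.02 at [ 0.3864 -0.2646  0.183 ] psi 93.23 F [ 0.2  0.2 -0.4] w 0.047 ff 0.0
units [-0.05 -0.02  3.32] yaw 0.01
```

Request:
servo_tool(moves=[[0.06,-0.04,1.0,0,0.5],[0.06,-0.04,2.0,0,0.5],[0.06,-0.04,3.0,0,0.5],[0.06,-0.04,4.0,0,0.5],[0.06,-0.04,5.0,0,0.5],[0.06,-0.04,5.8,0,0.5],[0.06,-0.04,6.3,0,0.5],[0.06,-0.04,6.6,0,0.5],[0.06,-0.04,6.6,0,0.5],[0.06,-0.04,6.6,0,0.5]])

```text
time: 2.85
tool_pos: [0.386, -0.2621, 0.0193]
ee_rot: [3.141, 0.0, 1.63]
wrist_force: [0.8, -0.3, 0.3]
width: 0.0473
finger_force: 0.0
```

Request:
servo_tool(moves=[[0,0,0,0,0.7],[0,0,0,0,0.8],[0,0,0,0,0.9],[0,0,0,0,1],[0,0,0,0,1],[0,0,0,0,1],[0,0,0,0,1],[0,0,0,0,1]])

```text
time: 3.52
tool_pos: [0.3855, -0.263, 0.0189]
ee_rot: [-3.141, 0.0, 1.629]
wrist_force: [-0.9, 0.4, 2.5]
width: 0.0112
finger_force: 30.0
```

Request:
servo_tool(moves=[[0,0,-0.1,0,1],[0,0,-0.4,0,1],[0,0,-0.9,0,1],[0,0,-1.5,0,1],[0,0,-2.2,0,1],[0,0,-3,0,1],[0,0,-3.8,0,1],[0,0,-4.4,0,1],[0,0,-4.8,0,1],[0,0,-5,0,1]])

```text
time: 4.35
tool_pos: [0.386, -0.2629, 0.1447]
ee_rot: [3.14, 0.001, 1.629]
wrist_force: [1.0, 0.4, -6.1]
width: 0.0113
finger_force: 30.0
```

```bash
cat >> h.py <<'E'
D0=np.array([.6562,.1378]);DY=np.radians(-9.1)
def dk(x,y=0): return D0+x*np.array([np.cos(DY),np.sin(DY)])+y*np.array([-np.sin(DY),np.cos(DY)])
E
python3 -c "
from h import *
p=dk(-.095);print(p)
to(p[0],p[1],.144,170.9+.1)"
```

```text
[0.56239569 0.15282502]
t 4.35 at [ 0.386  -0.2629  0.1447] psi 93.35 F [ 1.   0.4 -6.1] w 0.0113 ff 30.0
units [16.19  8.01  0.03] yaw -12.94
```

Request:
servo_tool(moves=[[0.15,0.07,0,-0.1,1],[0.45,0.22,0,-0.4,1],[0.95,0.47,0,-0.8,1],[1.6,0.8,0,-1.3,1],[2.3,1.15,0,-1.8,1],[3,1.5,0,-2.4,1],[3.6,1.8,0,-2.9,1],[4.1,2.05,0,-3.3,1],[4.45,2.2,0,-3.5,1],[4.6,2.3,0,-3.6,1]])

```text
time: 5.18
tool_pos: [0.436, -0.1425, 0.1422]
ee_rot: [-3.14, -0.003, 2.01]
wrist_force: [0.2, 0.2, -5.5]
width: 0.0114
finger_force: 30.0
```

```bash
python3 -c "
from h import *
p=dk(-.095);to(p[0],p[1],.144,171)"
```

```text
t 5.18 at [ 0.436  -0.1425  0.1422] psi 115.14 F [ 0.2  0.2 -5.5] w 0.0114 ff 30.0
units [ 8.54  9.6  -0.07] yaw -9.31
```

Request:
servo_tool(moves=[[0.12,0.14,0,-0.1,1],[0.4,0.45,0,-0.4,1],[0.85,0.95,0,-0.9,1],[1.45,1.62,0,-1.5,1],[2.1,2.35,0,-2.2,1],[2.75,3.1,0,-3,1],[3.35,3.8,0,-3.7,1],[3.85,4.35,0,-4.2,1],[4.15,4.68,0,-4.5,1],[4.3,4.85,0,-4.65,1]])

```text
time: 6.02
tool_pos: [0.5014, 0.0052, 0.1434]
ee_rot: [3.141, -0.0, 2.496]
wrist_force: [-0.6, -0.4, -5.7]
width: 0.0119
finger_force: 30.0
```

```bash
python3 -c "
from h import *
p=dk(-.095);to(p[0],p[1],.144,171)"
```

```text
t 6.02 at [0.5014 0.0052 0.1434] psi 143.01 F [-0.6 -0.4 -5.7] w 0.0119 ff 30.0
units [ 1.6   6.18 -0.02] yaw -4.66
```

Request:
servo_tool(moves=[[0.04,0.15,0,-0.1,1],[0.13,0.5,0,-0.4,1],[0.28,1.1,0,-0.9,1],[0.5,1.95,0,-1.5,1],[0.75,2.9,0,-2.2,1],[1,3.9,0,-3,1],[1.25,4.8,0,-3.7,1],[1.43,5.5,0,-4.2,1],[1.54,5.95,0,-4.5,1],[1.6,6.18,0,-4.66,1]])

```text
time: 6.85
tool_pos: [0.5628, 0.1522, 0.1433]
ee_rot: [3.142, -0.0, 2.983]
wrist_force: [-0.1, -0.2, -6.5]
width: 0.0113
finger_force: 30.0
```

Request:
servo_tool(moves=[[0,0,0.2,0,1],[0,0,0.6,0,1],[0,0,1.1,0,1],[0,0,1.6,0,1],[0,0,2.1,0,1],[0,0,2.4,0,1],[0,0,2.5,0,1],[0,0,2.5,0,1]])

```text
time: 7.52
tool_pos: [0.5615, 0.1509, 0.0796]
ee_rot: [-3.141, -0.003, 2.981]
wrist_force: [0.2, -0.5, -5.9]
width: 0.0111
finger_force: 30.0
```

```bash
python3 -c "
from h import *
p=dk(-.095);to(p[0],p[1],.144,171)
s=snap('side','s2')
cv2.imwrite('pics/s2c.png',cv2.resize(s['image'][140:260,290:440],(750,600),interpolation=cv2.INTER_CUBIC))
w=snap('wrist','w2')
for x,y,z in [(0,.08,.085),(0,-.08,.085),(.16,.08,.085),(.16,-.08,.085),(-.175,-.064,.033),(-.175,.064,.033)]:
  q=[*dk(x,y),z];print(x,y,np.round(proj(s,q),1),np.round(proj(w,q),1))
"
```

```text
t 7.52 at [0.5615 0.1509 0.0796] psi 170.79 F [ 0.2 -0.5 -5.9] w 0.0111 ff 30.0
units [-0.02  0.08 -2.58] yaw -0.04
0 0.08 [380.3 170.5] [455.5 418.8]
0 -0.08 [379.2 209.7] [201.5 419. ]
0.16 0.08 [439.4 174.4] [437.1 603.4]
0.16 -0.08 [443.6 214.2] [219.9 603.5]
-0.175 -0.064 [310.9 215.6] [229.6 133.1]
-0.175 0.064 [316.1 184.7] [426.3 132.7]
```

View pics/w2.png

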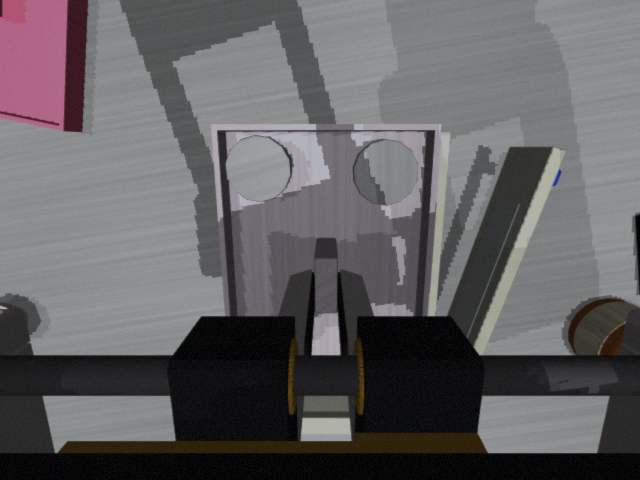

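View pics/s2c.png

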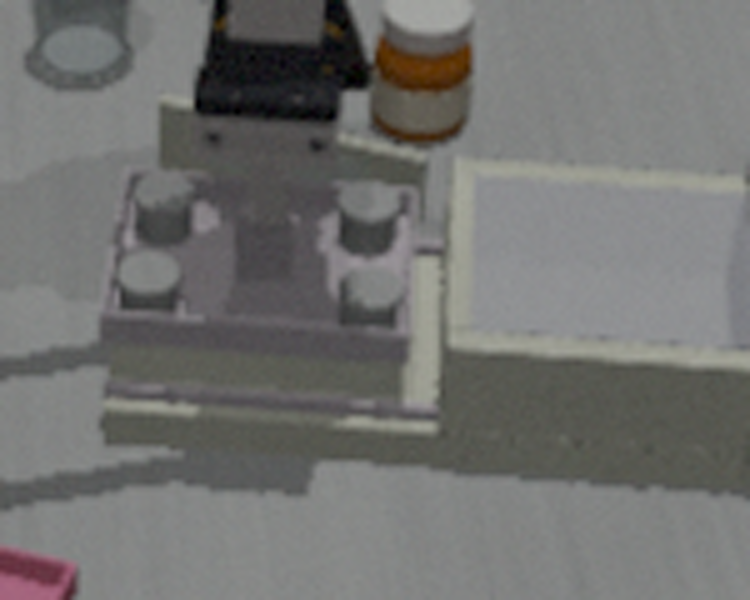

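The wrist view shows the tray centred in the frame at columns 212 to 440. A shelf edge shows only on the right, at about 449, so the shelf may lie slightly to +y. The side crop shows the tray above the shelf, square to it, with all tins upright.

```bash
python3 -c "
from h import *
w=cv2.imread('pics/w2.png')
for r in (137,150,170,200,240):
  print(r,'L',[tuple(map(int,x)) for x in w[r,206:218]]);print('  R',[tuple(map(int,x)) for x in w[r,434:456]])
s=snap('wrist')
to(.5624,.1528,.08,171)
E,Rm=s['E'],s['R'];print(E,Rm)
def dkf(p): 
  d=p[:2]-D0;return d@[np.cos(DY),np.sin(DY)],d@[-np.sin(DY),np.cos(DY)]
for u,v in [(449,140),(446,170),(443,220)]: print(u,v,'z.025',np.round(dkf(ray(s,u,v,.025)),4))
for u,v in [(212,128),(440,128)]: print('rim',np.round(dkf(ray(s,u,v,.0807)),4))
"
```

```text
137 L [(141, 140, 138), (140, 140, 136), (139, 135, 135), (139, 137, 135), (139, 138, 135), (149, 146, 147), (172, 167, 171), (178, 168, 174), (176, 166, 175), (175, 166, 173), (173, 162, 171), (119, 113, 118)]
  R [(94, 88, 92), (148, 137, 145), (157, 146, 152), (153, 145, 153), (154, 145, 150), (157, 148, 155), (162, 153, 161), (177, 171, 175), (174, 176, 175), (175, 178, 177), (172, 177, 175), (173, 178, 174), (174, 180, 176), (174, 178, 177), (172, 176, 176), (169, 173, 171), (140, 142, 142), (128, 126, 125), (129, 127, 125), (128, 127, 124), (128, 127, 124), (129, 127, 126)]
150 L [(87, 85, 86), (92, 90, 90), (91, 89, 89), (97, 97, 94), (137, 136, 134), (142, 141, 139), (151, 144, 147), (170, 162, 168), (176, 166, 173), (178, 166, 175), (173, 166, 172), (170, 161, 169)]
  R [(142, 133, 139), (149, 139, 149), (152, 144, 151), (156, 148, 154), (157, 148, 154), (158, 151, 157), (157, 154, 159), (157, 166, 166), (163, 172, 168), (171, 174, 169), (175, 175, 173), (180, 180, 177), (177, 179, 176), (177, 178, 175), (173, 174, 171), (155, 155, 152), (148, 148, 144), (145, 145, 142), (14
[... 1455 characters left out ...]
 (155, 167, 164), (153, 164, 162), (145, 155, 151), (133, 134, 132), (131, 129, 127), (128, 127, 123), (119, 120, 118), (88, 88, 85), (73, 72, 70), (74, 75, 73), (76, 76, 73), (68, 68, 65), (76, 73, 71), (70, 70, 69), (74, 71, 71), (76, 76, 73), (73, 71, 69)]
t 7.67 at [0.5632 0.1514 0.0822] psi 170.8 F [ 0.4 -0.5 -5.8] w 0.0113 ff 30.0
units [0.04 0.05 0.09] yaw -0.03
[0.49155318 0.16298102 0.28242375] [[ 1.59958225e-01  9.56757201e-01  2.42958895e-01]
 [ 9.87123746e-01 -1.54968565e-01 -3.96415696e-02]
 [-2.76365839e-04  2.46171490e-01 -9.69226249e-01]]
449 140 z.025 [-0.1698  0.0822]
446 170 z.025 [-0.1498  0.0818]
443 220 z.025 [-0.1147  0.0824]
rim [-0.1755 -0.061 ]
rim [-0.1752  0.059 ]
```

Request:
servo_tool(moves=[[0,0.06,0,0,1],[0,0.18,0.1,0,1],[0,0.18,0.3,0,1],[0,0.18,0.5,0,1],[0,0.18,0.7,0,1],[0,0.18,0.8,0,1],[0,0.18,0.8,0,1],[0,0.18,0.8,0,1]])

```text
time: 8.33
tool_pos: [0.5629, 0.1556, 0.0607]
ee_rot: [-3.141, -0.001, 2.981]
wrist_force: [-0.1, 0.2, -5.7]
width: 0.0116
finger_force: 30.0
```

```bash
python3 -c "
from h import *
to(.5632,.1558,.0439,171)
s=snap('wrist','w3');w=s['image']
for r in (150,170,200,240):
  print(r,'L',w[r,200:240].sum(1)//3);print('  R',w[r,420:456].sum(1)//3, )
"
```

```text
t 8.33 at [0.5629 0.1556 0.0607] psi 170.8 F [-0.1  0.2 -5.7] w 0.0116 ff 30.0
units [-0.01  0.01  0.67] yaw -0.03
150 L [133 140 146 170 178 179 180 176 177 179 178 178 178 176 173 174 173 167
 118  60  44  44  39  46  45  45  64 140 149 133 143 153 154 155 157 155
 153 156 153 157]
  R [155 155 154 103  88  59  43  43  39  40  44  42  43  74 142 151 152 151
 153 158 159 159 159 164 164 173 176 177 178 177 179 174 153 147 146 147]
170 L [ 85  88  86  93 127 167 179 175 176 176 175 177 176 175 172 174 174 175
 170 143  70  44  44  45  45  54 110 144 149 150 149 148 150 149 151 149
 152 151 151 152]
  R [151 107  87  83  53  40  42  41  43  39  43  51 115 145 153 151 153 151
 156 159 158 157 160 160 163 158 160 161 160 159 154 143 143 139 139 142]
200 L [ 88  90  89  87  87  89  96 112 118 130 167 180 178 176 176 176 173 170
 171 168 169 161  82  47  43  46  44  47  40  57 134 150 154 152 154 154
 152 153 158 174]
  R [149  98  55  42  35  40  41  41  38  51 111 146 151 152 151 155 158 158
 157 161 163 165 161 162 161 162 160 151 135 124 123 128 126 127 128 137]
240 L [ 88  90  89  90  88  92  90  88  89  94 114 118 116 119 118 119 117 117
 113 109 105 104 106 104  92  55  40  41  40  42  42  40  57  76  86  88
  87  87  89  86]
  R [ 46  40  40  39  40  38  39  64  83  86  85  85  85  88  91  91  93  97
  95  94  96  95 104 149 144 128 124 122 125 124  85  71  67  76  69  70]
```

Request:
servo_tool(moves=[[0,0.04,0.1,0,1],[0,0.04,0.2,0,1],[0,0.04,0.3,0,1],[0,0.04,0.4,0,1],[0,0.04,0.5,0,1],[0,0.04,0.58,0,1],[0,0.04,0.64,0,1],[0,0.04,0.68,0,1],[0,0.04,0.68,0,1]])

```text
time: 9.13
tool_pos: [0.5633, 0.1567, 0.0441]
ee_rot: [3.142, -0.0, 2.981]
wrist_force: [-0.5, 0.5, -5.0]
width: 0.0115
finger_force: 30.0
```

Request:
servo_tool(moves=[[-0.1,0,0.02,0,1],[-0.3,0,0.02,0,1],[-0.6,0,0.02,0,1],[-0.9,0,0.02,0,1],[-1.2,0,0.02,0,1],[-1.5,0,0.02,0,1],[-1.8,0,0.02,0,1],[-2.0,0,0.02,0,1],[-2.1,0,0.02,0,1],[-2.1,0,0.02,0,1]])

```text
time: 9.97
tool_pos: [0.6163, 0.1481, 0.044]
ee_rot: [3.141, 0.002, 2.981]
wrist_force: [0.4, 0.0, -3.3]
width: 0.0112
finger_force: 30.0
```

Request:
servo_tool(moves=[[0,0,0,0,0.5],[0,0,0,0,0.5],[0,0,0,0,0.5],[0,0,0,0,0.5],[0,0,-0.5,0,0.5],[0,0,-1,0,0.5],[0,0,-1.8,0,0.5],[0,0,-2.4,0,0.5],[0,0,-2.4,0,0.5],[0,0,-2.4,0,0.5]])

```text
time: 10.8
tool_pos: [0.6165, 0.1485, 0.1064]
ee_rot: [3.14, 0.005, 2.981]
wrist_force: [-0.4, 0.1, 0.6]
width: 0.047
finger_force: 0.0
```

Request:
servo_tool(moves=[[0.5,0,0,0,0.4],[1.3,0,0,0,0.4],[2.3,0,0,0,0.4],[3.3,0,0,0,0.4],[4.1,0,0,0,0.4],[4.6,0,0,0,0.4],[4.6,0,0,0,0.4],[4.6,0,0,0,0.4]])

```text
time: 11.47
tool_pos: [0.5011, 0.1667, 0.1031]
ee_rot: [-3.141, -0.0, 2.982]
wrist_force: [0.6, 0.4, 0.1]
width: 0.0564
finger_force: 0.0
```

```bash
sed -i 's/^D0=.*/D0=np.array([.6565,.1418]);DY=np.radians(-9.1)/' h.py; python3 -c "
from h import *
p=dk(-.15);print(p);to(p[0],p[1],.038,171)
s=snap('side','s3');cv2.imwrite('pics/s3c.png',cv2.resize(s['image'][140:260,290:440],(750,600),interpolation=cv2.INTER_CUBIC))"
```

```text
[0.50838793 0.16552371]
t 11.47 at [0.5011 0.1667 0.1031] psi 170.84 F [0.6 0.4 0.1] w 0.0564 ff 0.0
units [-0.29  0.    2.61] yaw -0.03
```

View pics/s3c.png

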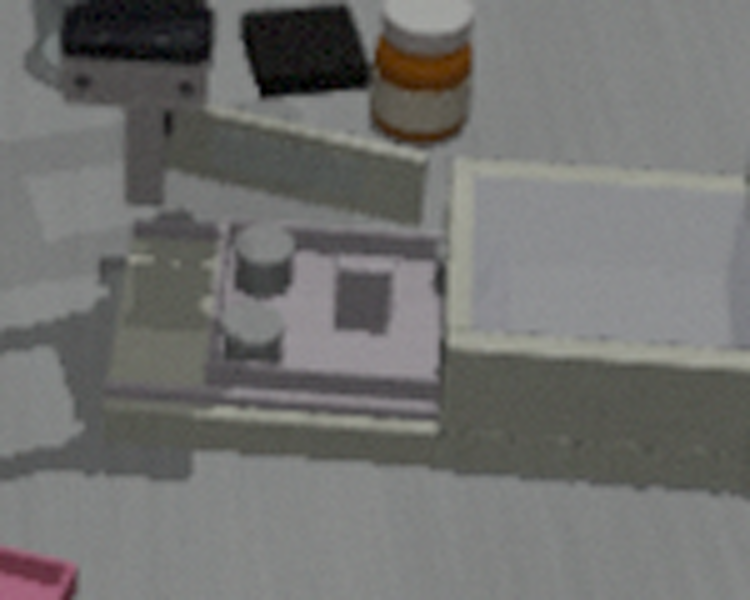

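Request:
servo_tool(moves=[[0,0,0.6,0,0.4],[0,0,1.3,0,0.4],[0,0,2.0,0,0.4],[0,0,2.45,0,0.4],[0,0,2.65,0,0.4],[0,0,2.65,0,0.4],[-0.3,0,2.65,0,0.4],[-0.6,0,2.65,0,0.4],[-0.8,0,2.65,0,0.4],[-0.9,0,2.65,0,0.4]])

```text
time: 12.35
tool_pos: [0.5258, 0.163, 0.0386]
ee_rot: [3.141, 0.002, 2.981]
wrist_force: [0.3, -0.7, -1.0]
width: 0.0568
finger_force: 0.0
```

Request:
servo_tool(moves=[[-0.1,0,0,0,0.4],[-0.3,0,0,0,0.4],[-0.5,0,0,0,0.4],[-0.75,0,0,0,0.4],[-1.0,0,0,0,0.4],[-1.25,0,0,0,0.4],[-1.5,0,0,0,0.4],[-1.75,0,0,0,0.4],[-1.9,0,0,0,0.4],[-2.0,0,0,0,0.4]])

```text
time: 13.18
tool_pos: [0.5738, 0.1549, 0.0373]
ee_rot: [3.142, -0.0, 2.981]
wrist_force: [0.4, 0.3, 0.3]
width: 0.0562
finger_force: 0.0
```

```bash
python3 -c "
from h import *
p=dk(-.011);print(p);to(p[0],p[1],.036,171)"
```

```text
[0.64563845 0.14353974]
t 13.18 at [0.5738 0.1549 0.0373] psi 170.79 F [0.4 0.3 0.3] w 0.0562 ff 0.0
units [-2.91  0.01  0.05] yaw -0.03
```

Request:
servo_tool(moves=[[-0.15,0,0,0,0.4],[-0.4,0,0,0,0.4],[-0.7,0,0,0,0.4],[-1.0,0,0,0,0.4],[-1.3,0,0,0,0.4],[-1.6,0,0,0,0.4],[-1.9,0,0,0,0.4],[-2.2,0,0,0,0.4],[-2.4,0,0,0,0.4],[-2.5,0,0,0,0.4]])

```text
time: 14.02
tool_pos: [0.6357, 0.1448, 0.0373]
ee_rot: [3.142, 0.0, 2.981]
wrist_force: [0.2, 0.6, 0.5]
width: 0.0563
finger_force: 0.0
```

Request:
servo_tool(moves=[[-0.1,0,0,0,0.4],[-0.2,0,0,0,0.4],[-0.25,0,0,0,0.4],[-0.3,0,0,0,0.4],[-0.35,0,0,0,0.4]])

```text
time: 14.43
tool_pos: [0.6435, 0.1438, 0.0375]
ee_rot: [3.142, -0.0, 2.981]
wrist_force: [-0.3, 0.1, 0.2]
width: 0.0562
finger_force: 0.0
```

Request:
servo_tool(moves=[[-0.05,0,0,0,0.4],[-0.1,0,0,0,0.4],[-0.15,0,0,0,0.4],[-0.2,0,0,0,0.4]])

```text
time: 14.77
tool_pos: [0.6473, 0.1431, 0.0375]
ee_rot: [-3.141, -0.003, 2.981]
wrist_force: [-5.4, 0.5, 2.3]
width: 0.0564
finger_force: 2.8
```

```bash
python3 -c "
from h import *
o=robot.get_obs();d=o['tool_pos'][:2]-D0;print(o['tool_pos'],d@[np.cos(DY),np.sin(DY)],o['wrist_force'])
s=snap('side','s4')
from cv2 import resize
a=resize(s['image'][140:260,290:440],(600,480),interpolation=cv2.INTER_CUBIC)
b=resize(snap('wrist','w4')['image'][:340],(600,319))
cv2.imwrite('pics/m4.png',np.vstack([a,b])[:600] if 0 else np.hstack([resize(a,(400,320)),resize(b,(400,320))]))"
```

```text
[0.64728141 0.14313087 0.0374749 ] -0.009313052425147735 [-5.35230798  0.53285593  2.25825437]
```

Request:
servo_tool(moves=[[-0.05,0,0,0,0.4],[-0.1,0,0,0,0.4],[-0.15,0,0,0,0.4],[-0.15,0,0,0,0.4]])

```text
time: 15.2
tool_pos: [0.647, 0.1431, 0.0375]
ee_rot: [-3.14, -0.011, 2.981]
wrist_force: [-14.0, 0.8, 7.8]
width: 0.0565
finger_force: 7.1
```

Request:
servo_tool(moves=[[0.3,0,0,0,0.4],[0.8,0,0,0,0.4],[1.5,0,-0.3,0,0.6],[2.2,0,-1.0,0,0.8],[2.9,0,-1.8,0,1],[3.4,0,-2.6,0,1],[3.8,0,-3.3,0,1],[4,0,-3.6,0,1],[4,0,-3.6,0,1],[4,0,-3.6,0,1]])

```text
time: 16.03
tool_pos: [0.554, 0.1582, 0.1274]
ee_rot: [3.141, 0.002, 2.981]
wrist_force: [0.5, 0.4, -0.5]
width: 0.0063
finger_force: 0.0
```

```bash
python3 -c "
from h import *
s=snap('side','s5');c=snap('scene','c5')
a=cv2.resize(s['image'][140:260,290:440],(400,320),interpolation=cv2.INTER_CUBIC);b=cv2.resize(c['image'][250:370,240:390],(400,320),interpolation=cv2.INTER_CUBIC)
cv2.imwrite('pics/m5.png',np.hstack([a,b]))
def dkf(p):
  d=np.array(p)[:2]-D0;return np.round([d@[np.cos(DY),np.sin(DY)],d@[-np.sin(DY),np.cos(DY)]],3)
print('jar',dkf(ray(s,375,163,.005)),dkf(ray(s,375,142,.08)),'beaker',dkf(ray(s,306,128,.09)),'wafer',dkf(ray(s,350,150,.018)))
print('door tip',dkf([.5134,.28]),'hinge end',dkf([.656,.221]))
def tgt(th,r,g):
  n=np.array([-np.cos(th),np.sin(th)]);e=np.array([-np.sin(th),-np.cos(th)])
  off=.004+.008*abs(n[0])+.0125*abs(n[1])+g
  q=np.array([-.0125,.078])+r*e+off*n
  return q
o=robot.get_obs();print('now',dkf(o['tool_pos']),o['tool_pos'])
q0=tgt(1.85,.11,.015)
to(*dk(*q0),.125,171)
for th in (1.85,1.6,1.4,1.2,1.,.8,.6,.4,.2,.1,0):
  q=tgt(th,.11,0);d=q-q0;print(th,q.round(4),'units from start dx,dy',(-d[0]/.025).round(2),(d[1]/.025).round(2))
"
```

```text
jar [-0.011  0.215] [-0.017  0.217] beaker [-0.226  0.253] wafer [-0.09   0.256]
door tip [-0.163  0.114] hinge end [-0.013  0.078]
now [-0.104 -0.   ] [0.55330028 0.15796485 0.12570818]
t 16.13 at [0.5533 0.158  0.1257] psi 170.79 F [-0.3  0.5  0.3] w 0.0011 ff 0.0
units [0.2  5.62 0.03] yaw -0.03
1.85 [-0.1132  0.1258] units from start dx,dy 0.17 -0.58
1.6 [-0.122   0.0979] units from start dx,dy 0.52 -1.69
1.4 [-0.1239  0.0767] units from start dx,dy 0.59 -2.54
1.2 [-0.1217  0.0554] units from start dx,dy 0.51 -3.39
1.0 [-0.1152  0.0344] units from start dx,dy 0.25 -4.23
0.8 [-0.1043  0.0147] units from start dx,dy -0.19 -5.02
0.6 [-0.0892 -0.0028] units from start dx,dy -0.8 -5.72
0.4 [-0.0703 -0.017 ] units from start dx,dy -1.55 -6.29
0.2 [-0.0484 -0.027 ] units from start dx,dy -2.43 -6.69
0.1 [-0.0366 -0.0301] units from start dx,dy -2.9 -6.82
0 [-0.0245 -0.032 ] units from start dx,dy -3.38 -6.89
```

View pics/m5.png

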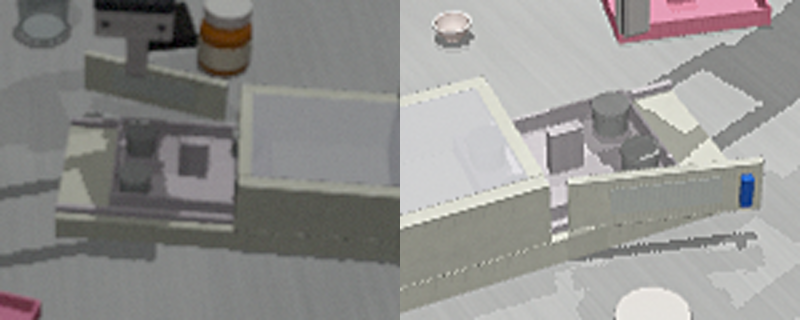

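The montage shows the tray still on the shelf, with the fin at montage (193,158), as before the push. So either it didn't move or it was dragged back. I'll check the saved frames by number.

```bash
python3 -c "
from h import *
s=snap('side','s6')
for n in ('s3','s4','s5','s6'):
  im=cv2.imread('pics/'+n+'.png');print(n)
  for y in (-.055,0.012,):
    L=[]
    for x in np.arange(-.17,0,.01):
      u,v=proj(s,[*dk(x,y),.028]);c=im[int(round(v)),int(round(u))].astype(int);L.append((int(c[1]),int(c[0]-c[1])))
    print(y,L)
o=robot.get_obs();print(o['tool_pos'],o['time'])
"
```

```text
s3
-0.055 [(110, -12), (108, -9), (109, -10), (109, -11), (108, -10), (82, -1), (76, 3), (77, 4), (78, 3), (75, 4), (80, 1), (76, 3), (76, 3), (78, 4), (80, 2), (79, 2), (75, 4)]
0.012 [(103, -10), (92, -7), (95, -9), (92, -6), (96, -9), (108, 4), (126, 2), (85, 1), (125, 5), (145, 4), (142, 2), (130, 3), (75, 4), (75, 5), (91, 3), (145, 3), (144, 4)]
s4
-0.055 [(111, -9), (114, -10), (159, -12), (164, -12), (164, -12), (81, 0), (80, 4), (84, 3), (82, 1), (83, 1), (78, 5), (80, 2), (82, 2), (78, 3), (83, 4), (82, 4), (84, 4)]
0.012 [(163, -11), (163, -12), (162, -12), (165, -13), (163, -14), (116, 6), (144, 5), (96, 3), (98, 1), (102, 3), (103, 3), (96, 3), (78, 3), (78, 3), (78, -1), (86, 2), (78, 1)]
s5
-0.055 [(157, -13), (156, -12), (158, -12), (125, -11), (108, -9), (80, 4), (81, 3), (76, 3), (75, 1), (74, 5), (81, 1), (77, 4), (79, 5), (76, 4), (78, 3), (78, 2), (79, 2)]
0.012 [(159, -13), (123, -9), (108, -9), (114, -10), (109, -8), (87, 2), (81, 4), (77, 3), (79, -1), (92, 1), (128, 5), (119, 0), (71, 2), (73, 3), (92, 3), (147, 5), (145, 5)]
s6
-0.055 [(156, -12), (158, -11), (156, -10), (145, -10), (109, -10), (75, 5), (74, 6), (77, 3), (78, 1), (79, 2), (75, 1), (76, 2), (76, 4), (78, 2), (77, 3), (78, 1), (81, 2)]
0.012 [(160, -13), (124, -10), (111, -7), (112, -10), (111, -10), (83, 3), (79, 4), (78, 2), (78, 4), (108, 3), (131, 3), (117, 3), (75, 2), (76, 3), (90, 1), (147, 2), (145, 4)]
[0.55314849 0.15790915 0.12543964] 16.1833
```

```bash
python3 -c "
from h import *
s=snap('side')
for y in (-.041,-.028,.028):
  for dz in (0,.01,.02,.03): print(y,dz,np.round(proj(s,[.5011-.156*y*-1,.1667+.988*y,.1031+dz]),1))
im=cv2.imread('pics/s3.png');g=im[165:192,308:330].sum(2)//3
print(g)
# s4 finger: predicted tip
for dz in (0,.02,.04): print('s4',np.round(proj(s,[.6473-.0055,.1431-.035,.0375+dz]),1))
a=cv2.imread('pics/s4.png').sum(2)//3;b=cv2.imread('pics/s6.png').sum(2)//3
print(a[165:215:2,366:384])
"
```

```text
-0.041 0 [318.6 188.9]
-0.041 0.01 [318.6 185.9]
-0.041 0.02 [318.6 182.8]
-0.041 0.03 [318.6 179.7]
-0.028 0 [319.1 185.7]
-0.028 0.01 [319.1 182.6]
-0.028 0.02 [319.1 179.6]
-0.028 0.03 [319.1 176.5]
0.028 0 [321.2 172.3]
0.028 0.01 [321.2 169.3]
0.028 0.02 [321.2 166.2]
0.028 0.03 [321.2 163.2]
[[124 124 123 124 119 118 109  84  77  78  76  78  74  77  65  31  52  71
   76  72  77  75]
 [119 120 118 117 119 114 109  82  77  79  75  75  77  77  65  39  59  78
   76  76  76  71]
 [117 119 120 116 118 114 107  85  77  78  75  78  78  76  74  60  70  76
   76  77  73  74]
 [119 117 120 117 118 116 105  87  76  76  75  76  78  79  75  68  73  75
   76  75  72  74]
 [118 122 121 118 115 118 104  89  76  78  75  77  79  78  72  71  74  77
   76  72  72  72]
 [119 120 118 118 114 119 106  86  77  77  73  75  75  73  74  73  74  72
   74  74  76  78]
 [118 118 117 120 117 117 108  82  76  73  77  78  78  77  72  74  74  75
   73  74  73  75]
 [120 121 119 121 120 126 113  88  76  77  79  78  77  77  69  71  75  71
   72  77  77  75]
 [125 125 128 126 125 127 118  84  76  78  75  77  77  76
[... 2937 characters left out ...]
 80  83  89  90  93 100]
 [ 79  81  89  96  88  83  81  80  79  79  79  78  82  79  91  92  91 102]
 [ 79  77  89  93  90  80  78  81  80  77  79  81  79  87  93  93  90 101]
 [ 79  78  85  89  89  87  79  84  78  76  78  81  83  88  91  93  92 105]
 [ 81  79  80  87  82  85  81  74  74  75  77  80  83  92 103 105  98 102]
 [ 82  91  88  86  88  89  88  85  91  90  88  85  82  90 107 103  98 114]
 [106 101  90  91  91  91  84  89  85  90  89  85  72  84 107 109 107 108]
 [105 100  88  90  90  87  86  87  90  90  90  82  55  81 104 104 107 110]
 [100  85  88  89  90  90  87  87  88  91  91  82  69  82  89  87  88  88]
 [ 97  94  88  90  87  85  90  92  87  91  88  80  74  87  88  91  88  89]]
```

The fingertips sit about 20 mm above the TCP when the fingers are open, so they passed over the tray and tins. The later contact was with the roof lip. I'll push again with the fingers shut.

Request:
servo_tool(moves=[[0.5,0,0,0,1],[1.2,0,0,0,1],[1.85,0,0,0,1],[1.85,0,0.5,0,1],[1.85,0,1.3,0,1],[1.85,0,2.2,0,1],[1.85,0,3.0,0,1],[1.85,0,3.4,0,1],[1.85,0,3.55,0,1],[1.85,0,3.55,0,1]])

```text
time: 17.07
tool_pos: [0.5072, 0.1653, 0.0369]
ee_rot: [-3.141, -0.003, 2.981]
wrist_force: [-0.0, -0.3, -0.5]
width: 0.0007
finger_force: 0.0
```

Request:
servo_tool(moves=[[-0.1,0,0,0,1],[-0.3,0,0,0,1],[-0.5,0,0,0,1],[-0.7,0,0,0,1],[-0.9,0,0,0,1],[-1.1,0,0,0,1],[-1.3,0,0,0,1],[-1.5,0,0,0,1],[-1.7,0,0,0,1],[-1.9,0,0,0,1]])

```text
time: 17.9
tool_pos: [0.5552, 0.158, 0.0386]
ee_rot: [3.142, -0.0, 2.981]
wrist_force: [1.5, -0.3, 0.3]
width: 0.0
finger_force: 0.0
```

```bash
cat >> h.py <<'E'
def chk(n):
  s=snap('side',n);im=s['image']
  for y in (-.055,0.012):
    L=[]
    for x in np.arange(-.17,0,.01):
      u,v=proj(s,[*dk(x,y),.028]);c=im[int(round(v)),int(round(u))].astype(int);L.append((int(c[1]),int(c[0]-c[1])))
    print(y,L)
def dkf(p):
  d=np.array(p)[:2]-D0;return np.round([d@[np.cos(DY),np.sin(DY)],d@[-np.sin(DY),np.cos(DY)]],4)
E
python3 -c "
from h import *
print(dkf(robot.get_obs()['tool_pos']));to(*dk(-.011),.036,171);chk('s7')"
```

```text
[-0.1026 -0.    ]
t 17.9 at [0.5552 0.158  0.0386] psi 170.8 F [ 1.5 -0.3  0.3] w 0.0 ff 0.0
units [-3.66  0.01  0.1 ] yaw -0.03
-0.055 [(158, -13), (158, -13), (160, -13), (159, -12), (112, -10), (76, 6), (79, 4), (77, 3), (78, 5), (83, 0), (80, 3), (78, 4), (78, 5), (82, 2), (84, 1), (82, 2), (78, 1)]
0.012 [(146, -13), (112, -10), (113, -8), (115, -9), (111, -9), (82, 3), (84, 2), (79, 5), (80, 4), (86, 2), (131, 5), (132, 3), (78, 4), (81, 4), (93, 2), (147, 5), (149, 3)]
```

Request:
servo_tool(moves=[[0,0,-0.4,0,1],[0,0,-1.0,0,1],[0,0,-1.0,0,1],[0.4,0,-1.0,0,1],[1.2,0,-1.0,0,1],[2,0,-1.0,0,1],[2,0,-1.0,0,1],[2,0,-0.5,0,1],[2,0,0.1,0,1],[2,0,0.1,0,1]])

```text
time: 18.78
tool_pos: [0.5027, 0.1656, 0.033]
ee_rot: [-3.139, -0.005, 2.981]
wrist_force: [-0.7, 0.2, -0.7]
width: 0.0005
finger_force: 0.0
```

Request:
servo_tool(moves=[[0,0,0.06,0,1],[0,0,0.12,0,1],[0,0,0.18,0,1],[0,0,0.24,0,1],[0,0,0.24,0,1]])

```text
time: 19.2
tool_pos: [0.5055, 0.1661, 0.0303]
ee_rot: [3.141, 0.0, 2.981]
wrist_force: [0.5, -0.5, 0.0]
width: 0.0005
finger_force: 0.0
```

```bash
python3 -c "
from h import *
o=robot.get_obs();print(o['tool_pos'],o['wrist_force'],dkf(o['tool_pos']))
s=snap('side','s8')
im=s['image'];b=cv2.imread('pics/s6.png')
for y in (-.0125,0):
  for dz in (0,.01,.02,.03,.06): print(y,dz,np.round(proj(s,[*dk(dkf(o['tool_pos'])[0],y),o['tool_pos'][2]+dz]),1))
print(im[165:212,310:334].sum(2)//3)
"
```

```text
[0.50554104 0.16607733 0.03034317] [ 0.53318692 -0.46908888  0.02564137] [-1.529e-01  1.000e-04]
-0.0125 0 [321.2 203. ]
-0.0125 0.01 [321.3 200.2]
-0.0125 0.02 [321.3 197.4]
-0.0125 0.03 [321.3 194.5]
-0.0125 0.06 [321.4 185.8]
0 0 [321.7 199.9]
0 0.01 [321.7 197.1]
0 0.02 [321.7 194.3]
0 0.03 [321.8 191.5]
0 0.06 [321.8 182.8]
[[41 21 30 ... 48 33 11]
 [34 18 25 ... 49 46 23]
 [23 14 22 ... 41 47 41]
 ...
 [85 88 93 ... 95 89 76]
 [89 89 95 ... 95 88 78]
 [88 91 96 ... 95 85 87]]
```

Request:
servo_tool(moves=[[0,0,0.05,0,1],[0,0,0.1,0,1],[0,0,0.15,0,1],[0,0,0.2,0,1],[0,0,0.2,0,1]])

```text
time: 19.67
tool_pos: [0.5051, 0.166, 0.0248]
ee_rot: [-3.141, -0.001, 2.981]
wrist_force: [-0.3, -0.1, 0.2]
width: 0.0005
finger_force: 0.0
```

```bash
python3 -c "
from h import *
o=robot.get_obs();print(o['tool_pos'],o['wrist_force'])
im=cv2.imread('pics/s8.png')
for v in range(172,212,2): print(v,[f'{int(c[1])}/{int(c[0])-int(c[2])}' for c in im[v,312:332]])
"
```

```text
[0.50505857 0.16600685 0.02478066] [-0.32841192 -0.14734454  0.15255873]
172 ['61/1', '53/2', '38/2', '36/6', '39/4', '33/1', '40/8', '36/4', '30/7', '33/4', '27/8', '36/5', '34/4', '28/3', '33/4', '37/3', '47/2', '45/6', '40/7', '32/10']
174 ['27/2', '19/4', '19/4', '20/4', '13/1', '28/2', '28/2', '31/4', '28/2', '27/3', '34/5', '33/4', '48/0', '35/-4', '32/6', '33/6', '30/4', '31/0', '29/5', '29/3']
176 ['26/2', '25/-1', '24/4', '13/-2', '10/3', '6/-2', '9/0', '10/-5', '19/2', '11/13', '18/3', '16/4', '21/4', '13/6', '20/4', '5/5', '4/-10', '16/0', '11/13', '17/-2']
178 ['81/-5', '81/-4', '83/-4', '77/-4', '77/-3', '81/-4', '80/-3', '77/-4', '72/-4', '74/-3', '72/-1', '70/-1', '66/-3', '65/-2', '63/-4', '64/-1', '65/-2', '66/0', '66/-4', '71/-1']
180 ['78/-1', '80/-2', '78/-2', '82/-3', '82/-5', '78/-3', '77/-2', '81/-3', '83/-4', '76/-6', '80/-1', '81/-5', '80/-3', '82/-2', '78/-1', '81/-3', '75/1', '78/-3', '84/-4', '80/-3']
182 ['78/-4', '81/-4', '79/-2', '77/-1', '76/-5', '81/-1', '81/-2', '76/-5', '78/-1', '78/-6', '80/-3', '77/-1', '80/-4', '75/-2', '76/-1', '55/-3', '38/2', 
[... 1929 characters left out ...]
3/-6', '95/-7', '91/-5', '93/-7', '94/-7', '93/-8', '93/-5', '94/-8', '94/-7', '93/-6', '95/-5', '94/-8', '93/-6', '94/-8', '90/-5', '93/-6']
206 ['93/0', '104/-5', '106/-9', '95/-10', '96/-5', '91/-7', '96/-7', '93/-6', '96/-7', '97/-8', '96/-5', '94/-5', '97/-9', '95/-7', '94/-8', '94/-8', '94/-8', '92/-7', '95/-7', '96/-7']
208 ['98/-1', '101/-8', '95/-8', '95/-7', '92/-5', '94/-7', '95/-11', '94/-8', '92/-8', '96/-9', '94/-6', '95/-8', '95/-6', '95/-7', '94/-7', '91/-6', '93/-7', '92/-7', '95/-8', '89/-5']
210 ['97/-2', '92/-8', '93/-5', '93/-7', '94/-7', '94/-6', '95/-3', '92/-8', '94/-6', '94/-8', '94/-8', '95/-5', '93/-5', '92/-7', '94/-8', '95/-9', '96/-8', '91/-5', '96/-5', '94/-4']
```

Request:
servo_tool(moves=[[0,0,0.06,0,1],[0,0,0.12,0,1],[0,0,0.18,0,1],[0,0,0.24,0,1],[0,0,0.3,0,1],[0,0,0.3,0,1]])

```text
time: 20.17
tool_pos: [0.505, 0.166, 0.0172]
ee_rot: [-3.141, -0.001, 2.981]
wrist_force: [-0.7, -0.2, -0.0]
width: 0.0005
finger_force: 0.0
```

Request:
servo_tool(moves=[[0,0,0.05,0,1],[0,0,0.1,0,1],[0,0,0.15,0,1],[0,0,0.2,0,1],[0,0,0.2,0,1]])

```text
time: 20.58
tool_pos: [0.5051, 0.166, 0.0123]
ee_rot: [-3.141, -0.0, 2.981]
wrist_force: [-1.4, -0.2, 0.3]
width: 0.0001
finger_force: 0.0
```

```bash
python3 -c "
from h import *
o=robot.get_obs();print(o['tool_pos'],o['wrist_force'])
im=snap('side','s9')['image']
for v in range(186,212,2): print(v,[f'{int(c[1])}/{int(c[0])-int(c[2])}' for c in im[v,314:332]])
"
```

```text
[0.50511967 0.1660371  0.01233337] [-1.37086096 -0.19932967  0.34930343]
186 ['81/0', '80/-4', '81/-5', '81/-1', '83/-2', '79/-4', '82/-3', '76/-3', '82/-4', '82/-1', '81/-2', '80/-5', '78/-1', '70/-2', '72/-3', '81/-1', '79/0', '81/-2']
188 ['78/-4', '78/-2', '79/-4', '81/-2', '75/-2', '77/-2', '78/-2', '82/-4', '80/-3', '78/-5', '81/-6', '79/-3', '71/-2', '50/-4', '47/0', '62/2', '72/-1', '76/-4']
190 ['81/-3', '83/-1', '83/0', '85/-4', '84/-3', '84/-4', '85/-5', '82/-4', '85/-4', '81/-3', '80/-3', '78/-3', '82/-2', '83/-3', '76/-4', '85/-1', '79/-2', '80/-2']
192 ['79/0', '88/-2', '106/-8', '113/-9', '91/-1', '81/-3', '76/-1', '80/-1', '79/-6', '80/0', '81/0', '81/-2', '96/-7', '99/-6', '97/-6', '94/-6', '90/-8', '91/-5']
194 ['82/1', '87/-4', '93/-9', '96/-5', '94/-2', '79/-2', '79/-2', '78/-3', '77/-2', '77/-3', '67/-3', '73/-6', '96/-6', '98/-6', '94/-10', '92/-7', '98/-8', '95/-8']
196 ['83/-2', '93/-4', '95/-5', '96/-8', '92/-3', '79/0', '80/-4', '78/-3', '81/-3', '82/-3', '74/-3', '76/-8', '96/-5', '93/-9', '92/-7', '96/-6', '95/-5', '109/-8']
198 ['88/-2', '94/-7', '97/-6',
[... 449 characters left out ...]
 '95/-5', '97/-7', '99/-7']
204 ['109/-5', '102/-6', '93/-6', '93/-6', '95/-6', '94/-6', '91/-6', '95/-9', '93/-7', '97/-8', '92/-7', '95/-5', '97/-8', '97/-4', '94/-8', '95/-7', '94/-10', '90/-6']
206 ['101/-7', '94/-4', '95/-6', '94/-6', '94/-7', '98/-8', '91/-8', '94/-7', '94/-7', '94/-7', '94/-6', '94/-7', '94/-5', '96/-10', '97/-5', '94/-8', '96/-8', '90/-7']
208 ['94/-9', '93/-8', '95/-7', '92/-5', '94/-9', '95/-9', '94/-5', '94/-9', '97/-8', '95/-7', '94/-8', '96/-6', '93/-5', '94/-7', '93/-7', '95/-6', '88/-7', '89/-2']
210 ['93/-8', '93/-9', '90/-9', '91/-6', '92/-6', '95/-7', '92/-3', '94/-4', '90/-6', '95/-8', '92/-7', '96/-7', '93/-6', '97/-6', '96/-7', '96/-4', '94/-5', '94/-2']
```

Request:
servo_tool(moves=[[-0.2,0,0,0,1],[-0.4,0,0,0,1],[-0.6,0,0,0,1],[-0.8,0,0,0,1],[-1.0,0,0,0,1],[-1.2,0,0,0,1],[-1.4,0,0,0,1],[-1.6,0,0,0,1],[-1.8,0,0,0,1],[-2.0,0,0,0,1]])

```text
time: 21.47
tool_pos: [0.5532, 0.1585, 0.0127]
ee_rot: [-3.142, -0.004, 2.981]
wrist_force: [-5.0, 0.8, 3.8]
width: 0.0004
finger_force: 2.8
```

```bash
python3 -c "
from h import *
o=robot.get_obs();print(o['tool_pos'],o['wrist_force'],dkf(o['tool_pos']));chk('s10')
"
```

```text
[0.55323491 0.15845629 0.01269498] [-4.98430533  0.76988521  3.82650262] [-1.046e-01  1.000e-04]
-0.055 [(161, -13), (162, -14), (161, -11), (161, -13), (111, -10), (111, -9), (113, -10), (105, -9), (81, 3), (82, 2), (81, 4), (82, 2), (79, 4), (79, 3), (81, 1), (78, 3), (78, 5)]
0.012 [(129, -10), (111, -10), (114, -9), (114, -8), (114, -8), (96, -7), (80, 0), (78, -1), (83, 6), (81, 3), (108, 2), (141, 5), (146, 5), (149, 4), (89, 3), (81, 1), (78, 2)]
```

Request:
servo_tool(moves=[[-0.2,0,0,0,1],[-0.4,0,0,0,1],[-0.6,0,0,0,1],[-0.8,0,0,0,1],[-1.0,0,0,0,1],[-1.2,0,0,0,1],[-1.4,0,0,0,1],[-1.6,0,0,0,1],[-1.8,0,0,0,1],[-2.0,0,0,0,1]])

```text
time: 22.35
tool_pos: [0.6028, 0.1504, 0.0126]
ee_rot: [-3.142, -0.004, 2.981]
wrist_force: [-6.2, 1.3, 2.5]
width: 0.0003
finger_force: 2.6
```

Request:
servo_tool(moves=[[-0.2,0,0,0,1],[-0.4,0,0,0,1],[-0.6,0,0,0,1],[-0.8,0,0,0,1],[-1.0,0,0,0,1],[-1.2,0,0,0,1],[-1.3,0,0,0,1],[-1.4,0,0,0,1],[-1.5,0,0,0,1],[-1.55,0,0,0,1]])

```text
time: 23.18
tool_pos: [0.6416, 0.1441, 0.0126]
ee_rot: [-3.142, -0.002, 2.981]
wrist_force: [-5.3, 0.6, 3.3]
width: 0.0007
finger_force: 2.6
```

```bash
python3 -c "
from h import *
o=robot.get_obs();print(o['tool_pos'],o['wrist_force'],dkf(o['tool_pos']));chk('s11')
"
```

```text
[0.64157319 0.14409406 0.01255851] [-5.31648394  0.62418565  3.32309265] [-0.0151 -0.0001]
-0.055 [(112, -9), (112, -10), (161, -11), (164, -13), (162, -11), (162, -11), (163, -12), (161, -11), (161, -10), (162, -12), (163, -12), (161, -12), (145, -11), (111, -7), (110, -10), (112, -10), (109, -9)]
0.012 [(165, -13), (164, -12), (164, -12), (150, -12), (149, -10), (158, -13), (157, -13), (159, -11), (156, -12), (114, -12), (113, -10), (116, -11), (113, -11), (114, -10), (96, -8), (79, -4), (83, -2)]
```

Request:
servo_tool(moves=[[-0.06,0,0,0,1],[-0.12,0,0,0,1],[-0.18,0,0,0,1],[-0.22,0,0,0,1],[-0.22,0,0,0,1]])

```text
time: 23.65
tool_pos: [0.6442, 0.1436, 0.0126]
ee_rot: [-3.141, -0.008, 2.982]
wrist_force: [-11.8, 1.8, 6.4]
width: 0.0003
finger_force: 5.8
```

Request:
servo_tool(moves=[[-0.08,0,0,0,1],[-0.16,0,0,0,1],[-0.24,0,0,0,1],[-0.3,0,0,0,1],[-0.3,0,0,0,1],[-0.3,0,0,0,1]])

```text
time: 24.15
tool_pos: [0.644, 0.1437, 0.0127]
ee_rot: [-3.139, -0.024, 2.983]
wrist_force: [-28.8, 2.5, 18.2]
width: 0.0004
finger_force: 14.3
```

```bash
python3 -c "
from h import *
o=robot.get_obs();print(o['tool_pos'],o['wrist_force'],dkf(o['tool_pos']))
"
```

```text
[0.64401141 0.14370332 0.01268616] [-28.8085515    2.46528533  18.20541974] [-0.0126 -0.0001]
```

Request:
servo_tool(moves=[[0.3,0,0,0,1],[0.8,0,0,0,1],[1.5,0,0,0,1],[2.2,0,-0.5,0,1],[2.8,0,-1.5,0,1],[3.4,0,-2.5,0,1],[3.8,0,-3.5,0,1],[4.1,0,-4.3,0,1],[4.1,0,-4.5,0,1],[4.1,0,-4.5,0,1]])

```text
time: 24.98
tool_pos: [0.5563, 0.1583, 0.1277]
ee_rot: [3.14, 0.007, 2.981]
wrist_force: [-0.2, 0.3, -0.8]
width: 0.0002
finger_force: 0.0
```

```bash
cat >> h.py <<'E'
def tgt(th,r,g):
  n=np.array([-np.cos(th),np.sin(th)]);e=np.array([-np.sin(th),-np.cos(th)])
  return np.array([-.0153,.078])+r*e+(.004+.008*abs(n[0])+.0125*abs(n[1])+g)*n
E
python3 -c "
from h import *
chk('s12');q0=tgt(1.85,.11,.015);print(dkf(robot.get_obs()['tool_pos']))
to(*dk(*q0),.125,171)
for th in (1.85,1.7,1.55,1.4,1.2,1.,.8,.6,.4,.3,.2,.1,.05,0,-.03):
  d=tgt(th,.11,0)-q0;print(th,(-d[0]/.025).round(2),(d[1]/.025).round(2))"
```

```text
-0.055 [(156, -12), (155, -12), (158, -14), (134, -11), (109, -7), (108, -6), (108, -7), (107, -10), (105, -9), (109, -8), (107, -9), (129, -10), (153, -10), (153, -10), (151, -11), (154, -11), (156, -12)]
0.012 [(159, -12), (124, -9), (109, -8), (110, -8), (111, -8), (108, -8), (95, -10), (93, -7), (92, -7), (91, -8), (143, -10), (141, -10), (145, -11), (157, -11), (159, -12), (159, -9), (157, -10)]
[-0.1025  0.    ]
t 25.03 at [0.5553 0.158  0.1255] psi 170.79 F [-0.2 -0.7 -0.4] w 0.0003 ff 0.0
units [0.38 5.61 0.02] yaw -0.03
1.85 0.17 -0.58
1.7 0.41 -1.23
1.55 0.55 -1.92
1.4 0.59 -2.54
1.2 0.51 -3.39
1.0 0.25 -4.23
0.8 -0.19 -5.02
0.6 -0.8 -5.72
0.4 -1.55 -6.29
0.3 -1.98 -6.51
0.2 -2.43 -6.69
0.1 -2.9 -6.82
0.05 -3.14 -6.86
0 -3.38 -6.89
-0.03 -3.5 -6.9
```

Shelf is clear and the tray stayed home. Next I move over the door to its outer side and descend.

Request:
servo_tool(moves=[[0.05,0.7,0,0,1],[0.1,1.7,0,0,1],[0.2,2.8,0,0,1],[0.3,3.9,0,0,1],[0.38,5.0,0,0,1],[0.38,5.61,0,0,1],[0.38,5.61,0.5,0,1],[0.38,5.61,1.5,0,1],[0.38,5.61,2.5,0,1],[0.38,5.61,3.4,0,1]])

```text
time: 25.87
tool_pos: [0.566, 0.2964, 0.0356]
ee_rot: [-3.139, -0.003, 2.98]
wrist_force: [-0.2, 0.4, -0.9]
width: 0.0002
finger_force: 0.0
```

Request:
servo_tool(moves=[[0,0,0.4,0,1],[0,0,0.4,0,1],[0.1,-0.3,0.4,0,1],[0.17,-0.58,0.4,0,1],[0.3,-0.9,0.4,0,1],[0.41,-1.23,0.4,0,1],[0.49,-1.55,0.4,0,1],[0.55,-1.92,0.4,0,1],[0.58,-2.2,0.4,0,1],[0.59,-2.54,0.4,0,1]])

```text
time: 26.7
tool_pos: [0.5421, 0.2372, 0.0306]
ee_rot: [3.141, 0.001, 2.981]
wrist_force: [1.8, 0.2, 0.0]
width: 0.0005
finger_force: 0.3
```

```bash
python3 -c "
from h import *
o=robot.get_obs();print(dkf(o['tool_pos']),o['tool_pos'],o['wrist_force']);q0=np.array(dkf(o['tool_pos']))
for th in (1.4,1.2,1.,.8,.6,.4,.3,.2,.1,.05,0,-.03):
  d=tgt(th,.11,0)-q0;print(th,(-d[0]/.025).round(2),(d[1]/.025).round(2))
im=snap('scene','c13')['image'];h=cv2.cvtColor(im,cv2.COLOR_BGR2HSV)
m=cv2.inRange(h,(105,150,80),(130,255,255));m[:,:235]=0;m[:,405:]=0;m[:250]=0
ys,xs=np.nonzero(m);print('pull',len(xs),xs.mean() if len(xs) else 0,ys.mean() if len(xs) else 0)
print([np.round(proj(snap('scene'),[*dk(*(np.array([-.0153,.078])+.142*np.array([-np.sin(t),-np.cos(t)])+.012*np.array([-np.cos(t),np.sin(t)]))),.06])) for t in (1.8,1.4,1.)])"
```

```text
[-0.128   0.0761] [0.54214975 0.23722687 0.0306316 ] [1.78996686 0.15395543 0.04175739]
1.4 -0.05 0.02
1.2 -0.14 -0.83
1.0 -0.4 -1.67
0.8 -0.83 -2.46
0.6 -1.44 -3.16
0.4 -2.2 -3.72
0.3 -2.62 -3.95
0.2 -3.07 -4.12
0.1 -3.54 -4.25
0.05 -3.78 -4.29
0 -4.03 -4.32
-0.03 -4.15 -4.34
pull 17 359.94117647058823 306.3529411764706
[array([371., 321.]), array([361., 305.]), array([344., 293.])]
```

The blue pull is now at (360,306), which matches a door angle of about 1.4 rad, so the door is following.

Request:
servo_tool(moves=[[-0.08,-0.4,0,0,1],[-0.14,-0.83,0,0,1],[-0.25,-1.25,0,0,1],[-0.4,-1.67,0,0,1],[-0.6,-2.07,0,0,1],[-0.83,-2.46,0,0,1],[-1.12,-2.82,0,0,1],[-1.44,-3.16,0,0,1],[-1.8,-3.45,0,0,1],[-2.2,-3.72,0,0,1]])

```text
time: 27.73
tool_pos: [0.5824, 0.1362, 0.0301]
ee_rot: [3.142, -0.0, 2.981]
wrist_force: [0.7, 0.2, -0.4]
width: 0.0004
finger_force: 0.3
```

```bash
python3 -c "
from h import *
o=robot.get_obs();print(dkf(o['tool_pos']),o['tool_pos'],o['wrist_force']);q0=np.array(dkf(o['tool_pos']))
for th in (.4,.3,.2,.1,.05,0,-.03):
  d=tgt(th,.11,0)-q0;print(th,(-d[0]/.025).round(2),(d[1]/.025).round(2))"
```

```text
[-0.0722 -0.0172] [0.58243738 0.13619518 0.03013097] [ 0.71286686  0.18019578 -0.44567798]
0.4 0.04 0.01
0.3 -0.39 -0.21
0.2 -0.84 -0.39
0.1 -1.31 -0.52
0.05 -1.55 -0.56
0 -1.8 -0.59
-0.03 -1.91 -0.6
```

Request:
servo_tool(moves=[[-0.2,-0.1,0,0,1],[-0.39,-0.21,0,0,1],[-0.62,-0.3,0,0,1],[-0.84,-0.39,0,0,1],[-1.08,-0.46,0,0,1],[-1.31,-0.52,0,0,1],[-1.5,-0.56,0,0,1],[-1.65,-0.58,0,0,1],[-1.75,-0.59,0,0,1],[-1.78,-0.59,0,0,1]])

```text
time: 28.57
tool_pos: [0.6236, 0.1154, 0.0301]
ee_rot: [-3.142, 0.0, 2.981]
wrist_force: [-0.8, -0.6, 0.0]
width: 0.0007
finger_force: 0.2
```

Request:
servo_tool(moves=[[-0.04,0,0,0,1],[-0.08,0,0,0,1],[-0.12,0,0,0,1],[-0.12,0,0,0,1]])

```text
time: 28.9
tool_pos: [0.6244, 0.1153, 0.0301]
ee_rot: [-3.141, -0.004, 2.981]
wrist_force: [-5.0, -0.2, 2.5]
width: 0.0006
finger_force: 2.6
```

```bash
python3 -c "
from h import *
o=robot.get_obs();print(dkf(o['tool_pos']),o['wrist_force'])"
```

```text
[-0.0275 -0.0313] [-4.95505072 -0.22959551  2.45497047]
```

The tool hit a firm stop at x=-0.0275, against -0.0273 predicted for shut. Retracting straight out and up.

Request:
servo_tool(moves=[[0.3,0,0,0,1],[0.8,0,0,0,1],[1.5,0,0,0,1],[2.3,0,-0.5,0,1],[2.8,0,-1.5,0,1],[3,0,-2.7,0,1],[3,0,-3.9,0,1],[3,0,-5,0,1],[3,0,-5,0,1],[3,0,-5,0,1]])

```text
time: 29.73
tool_pos: [0.5536, 0.1274, 0.1578]
ee_rot: [3.14, 0.006, 2.981]
wrist_force: [-1.2, -0.7, -1.0]
width: 0.0004
finger_force: 0.0
```

```bash
python3 -c "
from h import *
s=snap('scene','c14');im=s['image'];h=cv2.cvtColor(im,cv2.COLOR_BGR2HSV)
m=cv2.inRange(h,(100,120,60),(130,255,255));m[:,:235]=0;m[:,405:]=0;m[:240]=0
ys,xs=np.nonzero(m);print('pull scene',len(xs),xs.mean() if len(xs) else 0,ys.mean() if len(xs) else 0)
sd=snap('side','s14');h=cv2.cvtColor(sd['image'],cv2.COLOR_BGR2HSV);m=cv2.inRange(h,(100,120,40),(130,255,255))
m[:,:300]=0;m[:,430:]=0;m[:150]=0;m[250:]=0;ys,xs=np.nonzero(m);print('pull side',len(xs),xs.mean() if len(xs) else 0,ys.mean() if len(xs) else 0)
for t in (0,.06,.15,.3):
  q=[*dk(*(np.array([-.0153,.078])+.142*np.array([-np.sin(t),-np.cos(t)])+.012*np.array([-np.cos(t),np.sin(t)]))),.06];print(t,np.round(proj(s,q),1),np.round(proj(sd,q),1))
# tins through the clear roof window: bystander change vs start
for n,a in (('side0','s14'),('scene0','c14')):
  d=cv2.absdiff(cv2.imread(f'pics/{n}.png'),cv2.imread(f'pics/{a}.png')).max(2)>40
  k,l,st,c=cv2.connectedComponentsWithStats(d.astype(np.uint8));print(n,[(st[i].tolist()) for i in range(1,k) if st[i,4]>60])
w=cv2.cvtColor(sd['image'],cv2.COLOR_BGR2GRAY);x0=cv2.cvtColor(cv2.imread('pics/side0.png'),cv2.COLOR_BGR2GRAY)
print(w[176:212:3,384:440:3]); print(robot.get_obs()['wrist_force'])"
```

```text
pull scene 4 283.0 282.75
pull side 21 369.7142857142857 211.57142857142858
0 [285.1 287.3] [367.8 210.9]
0.06 [288.7 286.6] [364.5 210.4]
0.15 [294.1 285.9] [359.7 209.5]
0.3 [303.2 285.2] [352.  207.2]
side0 [[0, 0, 375, 266, 33767], [187, 51, 32, 42, 381], [325, 116, 33, 50, 950], [145, 130, 104, 93, 2234], [322, 161, 54, 24, 472], [313, 194, 40, 26, 586], [368, 203, 7, 19, 80], [120, 206, 12, 18, 95], [126, 208, 31, 46, 543], [141, 264, 27, 28, 106], [266, 309, 18, 6, 62], [283, 317, 15, 10, 87], [253, 319, 15, 10, 85], [289, 361, 16, 8, 72], [251, 370, 58, 10, 252]]
scene0 [[265, 0, 235, 245, 14226], [513, 0, 127, 97, 4687], [484, 52, 32, 105, 585], [535, 99, 21, 78, 343], [538, 112, 98, 173, 6163], [414, 148, 31, 34, 376], [414, 172, 18, 24, 216], [469, 187, 64, 55, 1666], [292, 214, 167, 85, 2823], [460, 236, 106, 137, 4487], [275, 278, 28, 56, 276], [301, 287, 76, 52, 1578], [305, 337, 69, 11, 207]]
[[153 140 141 139 142 142 146 145 145 147 152 155 155 152 154 156 154 157
  148]
 [155 142 138 141 139 140 139 140 138 140 137 139 138 140 140 138 139 138
  139]
 [152 140 138 138 139 139 141 141 139 139 140 139 140 140 140 139 138 140
  128]
 [149 139 138 141 139 139 138 139 141 139 137 140 139 139 139 138 139 139
  125]
 [146 138 139 137 138 139 137 139 140 142 137 139 139 140 139 138 141 137
  123]
 [146 138 141 136 137 137 140 139 139 137 138 138 138 136 139 136 138 138
  126]
 [147 136 139 139 138 140 138 137 138 140 138 137 137 138 136 139 138 138
  125]
 [144 137 133 140 142 140 138 140 141 139 140 140 137 134 134 137 134 133
  128]
 [139 132 135 142 140 141 137 139 136 138 138 140 137 132 135 136 140 135
  124]
 [141 141 142 143 139 142 139 139 139 137 142 141 140 139 137 138 139 134
  127]
 [147 140 145 136 121 139 136 140 136 138 142 139 142 139 140 140 139 135
  124]
 [145 156 156 156 156 155 153 155 153 151 153 152 145 144 145 139 145 129
  110]]
[ 0.674888   -0.74948293 -0.64125543]
```

```bash
python3 -c "
from bench import robot
print(robot.close_job())"
```

```text
the job is handed in; nothing more can be done
None
```

I pushed the tin tray home against the back stop and shut the chamber door, then handed the job in at about 30 s; the tray's final position was read from the stop force (29 N, no further travel), and the tins were last seen upright before the final push.

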